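# Counter-hold the hidden bolt head behind the bracket

## Robot

A 7-joint arm with a two-finger parallel gripper is mounted at the origin on a cart in front of the work surface, level with it; the furniture and walls round the work are solid. World frame = base frame: x ahead of the robot, y to its left, z up, the work surface at z = 0. Lengths are in m, angles in rad, forces in N, time in s.
With the tool pointing down it reaches from about 0.35 to 0.9 m from the base axis. Payload 7.2 kg.
Tool frame: the origin (TCP) lies midway between the tips of the shut fingers; the grasp point (between the pads) lies 19 mm behind it; z points along the fingers, y is the line along which they close (so a half turn about z gives the same grasp; the last joint's range is limited). The gripper opens to 85 mm and grips with 20 to 120 N. Pads are 22 mm wide; open, the fingers measure 114 mm over their backs; the gripper's body (76 mm by 85 mm) begins 54 mm behind the grasp point. The pads swing forward as they close: fully open they stand 13 mm farther back than shut.
Start: joints at [1.202, 0.411, -0.013, 1.596, 0.006, 1.134, -0.082], TCP at [0.185, -0.597, 0.231] pointing down, gripper open.
Joint ranges: [-2.95, 2.95], [-0.29, 1.99], [-1.47, 1.44], [0.14, 2.54], [-1.03, 4.17], [0.13, 1.85], [-2.86, 2.86]. Speed limits (rad/s): [2.39, 2.39, 3.01, 3.01, 3.14, 3.14, 3.14].

## Interface

Orientations are given as a unit quaternion [w, x, y, z].
In Python, from bench import r, imaging gives the robot as it stands.
- The arm moves only by the tool move_arm, never from a script. Its argument "motion" is a list of rows, each a list of 3 entries, a list of its own where there are three numbers: the opening, from 0 (shut) to 1 (fully open), then the shift along the tool's x, y, z in cm, then the turn about the tool's z in rad. In form: [[gripper, [dx, dy, dz], spin], ...]. A call has 1 to 10 rows; each row shifts and turns the commanded pose from where the row before left it, along the tool's axes as they then stand; what a row does not reach is not made up. A row lasts 1/8 s, in which the tool goes at most 62.5 mm and 10.7 degrees, less where a joint would pass 70% of its speed; a pose out of reach is approached as far as the arm can. A call is refused whole if a number of a shift passes 6.25 or a number of a turn 0.188, either way. A call with a gripper value outside its range is refused whole. The fingers move at their own pace and stop on an object; "newtons" is the grip in N (left out, the last holds). Time passes only in rows, so rows that do not move let the fingers close. It gives the time, the measured TCP pose, the force, the opening and the grip force at its end, in the units of the state.
- r.get_obs(): the state, without advancing time (a new reading comes with each control period).
- imaging.grab_frame(name): name is "side" or "top"; returns (picture, depth): 384x512x3 uint8, red, green, blue; 384x512 float32, m along the optical axis (not along the pixel's ray), 0 where there is no reading.
- imaging.calibration(name): a dict with "K" (3x3 intrinsics, pixels), "xyz" and "attitude" of the camera in the world. Camera axes: x right, y up, looking along -z (the intrinsics and any distortion apply to the point x, -y, -z); pixel columns grow to the right and rows downward; lengths in m; the calibration is good to about 2 mm. A picture is of the moment at which its call begins. calibration takes no time and is no camera call.
- r.job_done(): hands the job in; it is judged then, once.
The state is a dict: "time": time; "qpos": joint angles; "joint_vel": joint speeds; "tau": joint torques, N m; "position": TCP position; "ee_rot": TCP orientation; "force": force on the tool from outside, world axes, zero at the start; "ft_torque": the same for the moment, N m; "gripper_width": finger opening in m; "finger_force": force on a finger pad.
Only numpy, scipy, OpenCV 4.12 (cv2) and the standard library are available. Lean on these libraries where they do the work, as an engineer would, in place of code of your own. Each camera call takes 0.05 s, during which the arm holds its last target. There are 200 camera calls.

## Task

The spanner on the front of the steel bracket has dropped, because the bolt turns along with its self-locking nut. Pull the wooden packing block out of the gap behind the bracket and put it in the grey tray; then reach down into that gap, grip the hidden hexagon bolt head across two flats, and turn it until the spanner is level again. Turn it by the bolt head only, never pushing the spanner, leave the other things where they are, and finish still gripping the head so that the spanner stays level.

Things in the scene. Friction and masses are not known exactly. Their poses are not given: they have to be found in the camera images.
- block (a point): centre of the packing block: loose wooden offcut 45 x 90 x 20 mm (own x, y, z) standing on end in the gap, its 90 mm length upright, its 45 mm side filling the 47 mm gap, its 20 mm side along the gap; top 108 mm above the table, 2 mm above the bracket. Grip it from above across the 20 mm. It is 26 mm right of the bolt axis: fingertips over 25 mm below its top would meet the bolt head
- tray_spot (a point): middle of the free part of the floor of the grey open tray (200 x 135 mm outside, 34 mm high, walls and floor 3 mm; own x is its long side), 3 mm above the table. Free floor: 70 mm to either side along x (a loose flat spare offcut lies at the tray's +x end) and 64 mm to either side along y
- tray: the same grey tray; origin at the centre of its underside
- rail_corner: fixed assembly: 18 mm plywood base, steel angle bracket (upright 6 mm thick, 110 mm wide, top 106 mm above the table, shoulders cut to 90 mm) and 47 mm behind it a timber rail (top 98 mm up). Origin on the table below the bolt axis, at the bracket's rear face; x along the bolt from bracket to rail, y left along the gap, z up. The gap (x = 0 to 47 mm) is open above and at both ends
- head (a point): centre of the bolt's hexagon head, 13 mm across flats, 10 mm thick along the bolt, mid-gap (23 mm behind the bracket, 74 mm above the table), on a spacer sleeve 11 mm thick. The frame turns with the bolt: x along the bolt towards the rail; one pair of flats at y = +-6.5 mm, the others 60 degrees round. Spanner level: z is straight up, so fingers pointing down and closing along y fit the flats
- bolt_head: the hexagon head itself, same origin and axes as head
- bolt (a joint): rotation of bolt, nut and spanner as one about the bolt axis (x of the rail corner, right-handed), rad: 0 = spanner level, its end pointing left; negative = end down (starts between about -0.3 and -0.42, the end resting on an offcut or at its stop); positive = end up. Hardly any friction: the spanner's weight (0.1 N m) drops it again unless the head is held
- spanner: combination spanner 164 mm long, 29 mm wide, ring end on the nut at the front of the bracket, its open end out to the left (150 mm from the bolt axis); not to be pushed
- pliers: red-handled pliers lying on the table, 58 x 170 x 12 mm, a bystander
- screw_box_a: small green carton of screws, 51 x 71 x 46 mm, a bystander
- tape_measure: tape measure standing on its base, 40 x 83 x 66 mm, a bystander
- knob_a: white drawer knob, 30 x 30 x 28 mm, a bystander
Not all that is in view belongs to the job. What is shaped like the part that bears block but blue or pink is not meant.

How it is judged:
On the way, in this order (a step that is already met when the one before it is completed fails the run):
1. the packing block is out of the gap and lies or stands released in the tray (x of block in the frame of tray between -0.1 and 0.1 m and y of block in the frame of tray between -0.0675 and 0.0675 m and height (world z) of block below 0.06 m and contact force between packing and the arm below 0.1 N and contact force between packing and the fingers below 0.1 N), for 0.2 s.
2. the bolt head is gripped and the spanner is level (contact force between bolt_head and the fingers above 5 N and distance between the grasp point and head below 0.03 m and value of joint bolt between -0.08 and 0.08 rad), for 0.3 s.
At the end, for the whole second after the job is handed in: The fingers still grip the bolt head (contact over 5 N, the grasp point within 30 mm of the head's centre), the spanner is level within 0.08 rad (about 4.5 degrees), not moving and touched by nothing, and the centre of the packing block is over the tray, below 60 mm (all of step 2 and velocity of joint bolt between -0.1 and 0.1 rad/s and contact force between spanner and anything else below 0.1 N and x of block in the frame of tray between -0.1 and 0.1 m and y of block in the frame of tray between -0.0675 and 0.0675 m and height (world z) of block below 0.06 m); the arm keeps its last pose, push and grip.
It fails at once if the spanner is pushed by the robot (contact force between spanner and the fingers above 2 N or contact force between spanner and the arm above 2 N).
It fails at once if a bystander (pliers, green screw carton, tape measure, white knob) is shifted by more than 30 mm (distance of any of pliers, screw_box_a, tape_measure, knob_a from where it was at the start of the episode above 0.03 m).
It also fails if it takes over 51 s, if anything falls off the work surface, if the arm or the gripper's body presses on something with over 40 N, if the wrist force passes 120 N, or if a joint passes its speed limit or range.

## Working session

There is one attempt and no reset: what is moved stays moved. The work goes in short steps, Python scripts to look and compute and a tool call to move; the robot and the scene stay as the last step left them, time stands still between calls to the robot, and variables do not carry over. Pictures are saved under pics/ and viewed, at most 10 in all, crops included, and the job is handed in when it is done.

Besides the shell and the picture viewer there is one more tool, called after "Emit:" as name(argument=value, ...), one argument or row to a line, values as JSON. move_arm: Moves the arm, as the interface text tells. Its arguments: {"type":"object","properties":{"motion":{"type":"array"},"newtons":{"type":"number"}},"required":["motion"]}

```bash
mkdir -p pics
cat > h.py <<'E'
import numpy as np, cv2
from bench import r, imaging
from scipy.spatial.transform import Rotation as R
def cam(n):
    c=imaging.calibration(n); q=np.array(c["attitude"],float)
    M=q if q.shape==(3,3) else R.from_quat(q[[1,2,3,0]]).as_matrix()
    return np.array(c["K"]),np.array(c["xyz"]),M,c
def cloud(n,d):
    K,t,M,_=cam(n); v,u=np.mgrid[:d.shape[0],:d.shape[1]]
    p=np.stack([(u-K[0,2])/K[0,0]*d,-(v-K[1,2])/K[1,1]*d,-d],-1)
    return p@M.T+t
def ray(n,u,v,z):
    K,t,M,_=cam(n); d=M@np.array([(u-K[0,2])/K[0,0],-(v-K[1,2])/K[1,1],-1]); return t+d*(z-t[2])/d[2]
E
python3 - <<'E'
from h import *
print(r.get_obs())
for n in("top","side"):
    im,d=imaging.grab_frame(n); np.savez(n+"0.npz",im=im,d=d); cv2.imwrite(f"pics/{n}0.png",cv2.resize(im[...,::-1],(800,600)))
    print(cam(n)[3])
E
```

```text
{'time': 0.0, 'qpos': array([ 1.20183222,  0.41189452, -0.01268585,  1.59703593,  0.00562905,
        1.1342743 , -0.08221769]), 'joint_vel': array([-0.00016224,  0.00144525,  0.00101025,  0.00076691,  0.00025793,
       -0.00076889,  0.00093938]), 'tau': array([-6.33387353e-04, -6.00636220e+01,  6.81728180e-01, -2.99416012e+01,
        1.36902463e-02,  1.06991423e-02, -2.32763696e-06]), 'position': array([ 0.18495147, -0.59650406,  0.23045988]), 'ee_rot': array([-7.64872045e-04,  9.88713964e-01,  1.49813469e-01, -1.90856505e-04]), 'force': array([ 0.07337132,  0.46361246, -0.14580081]), 'ft_torque': array([-0.01934456,  0.0609346 ,  0.01337418]), 'finger_force': 0.0, 'gripper_width': 0.08532402883637201}
{'K': array([[384.79467442,   0.        , 258.0525666 ],
       [  0.        , 384.79467442, 189.19838164],
       [  0.        ,   0.        ,   1.        ]]), 'xyz': array([ 0.40887556, -0.01934508,  1.3011506 ]), 'attitude': array([ 0.7066502 ,  0.05086215, -0.0380705 , -0.70470503])}
{'K': array([[347.29587051,   0.        , 259.52733795],
       [  0.        , 347.29587051, 190.9744914 ],
       [  0.        ,   0.        ,   1.        ]]), 'xyz': array([0.44467079, 0.76949726, 0.4280009 ]), 'attitude': array([-0.05767767, -0.04699443,  0.54762821,  0.83340755])}
```

View pics/top0.png

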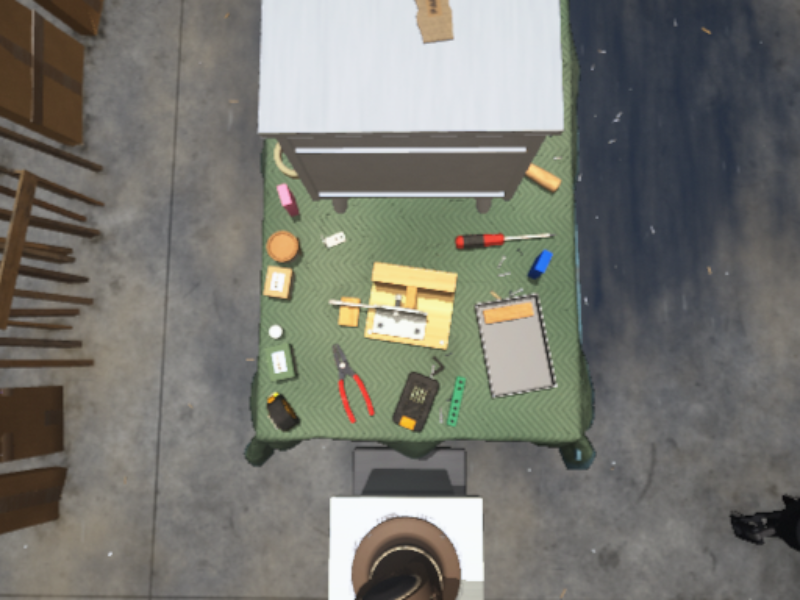

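View pics/side0.png

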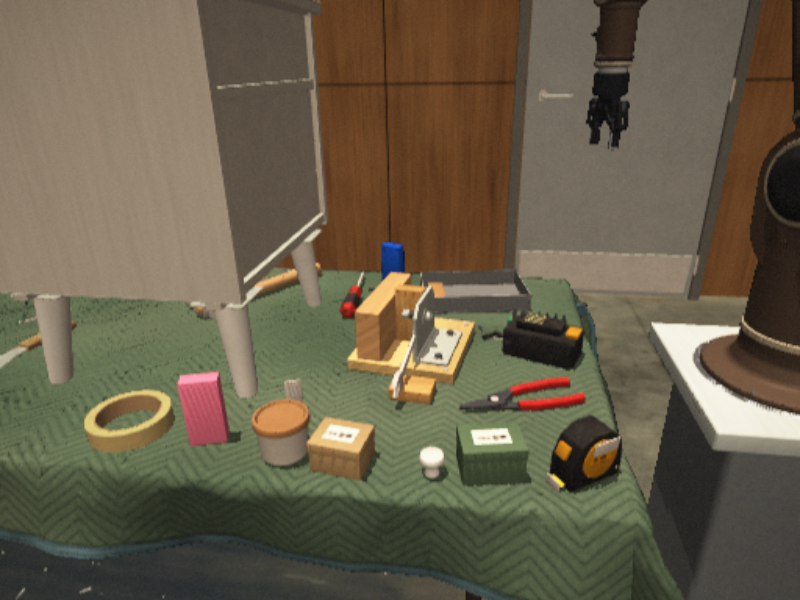

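The top view shows the corner assembly at about (410,305) of 800x600, with the packing block at (411,296), the tray at (515,345) and the spanner end at (332,303). The side view agrees. Next I measure.

Run:
```python
from h import *
f=np.load("top0.npz"); im,d=f["im"],f["d"]; P=cloud("top",d)
hsv=cv2.cvtColor(im,cv2.COLOR_RGB2HSV)
cv2.imwrite("pics/crop0.png",cv2.resize(im[160:260,200:370,::-1],None,fx=4.7,fy=4.7,interpolation=cv2.INTER_CUBIC))
reg=np.zeros(d.shape,bool); reg[160:230,225:300]=1
wood=(hsv[...,0]>8)&(hsv[...,0]<28)&(hsv[...,1]>110)
def rect(m,name):
    n,l,s,c=cv2.connectedComponentsWithStats(m.astype(np.uint8))
    for i in range(1,n):
        if s[i,4]<12: continue
        q=P[l==i]; b=cv2.minAreaRect((q[:,:2]*1000).astype(np.float32))
        print(name,s[i],"mean",q.mean(0).round(4),"rect",np.round(b[0],1),np.round(b[1],1),round(b[2],1), "zmed",np.median(q[:,2]).round(4))
rect(reg&wood&(P[...,2]>.088)&(P[...,2]<.125),"hi")
rect(reg&(~wood)&(P[...,2]>.07)&(P[...,2]<.125),"steel")
reg2=np.zeros(d.shape,bool); reg2[180:265,295:365]=1
rect(reg2&(P[...,2]>.022)&(P[...,2]<.06),"traywall")
rect(reg2&(P[...,2]<.02)&(hsv[...,1]<60),"trayfloor")
rect(reg2&wood,"offcut")
print((P[170:206,262:266,2]*1000).round().astype(int).T)
```

```text
hi [259 183  10  15  93] mean [ 0.5586 -0.0128  0.1065] rect [559.3 -13.6] [21.8 45.3] 78.6 zmed 0.1072
hi [275 184  16   4  23] mean [ 0.5731 -0.0787  0.0956] rect [572.3 -74.7] [ 9.3 47.3] 3.1 zmed 0.0964
steel [238 169  55  18 581] mean [ 0.6002 -0.0176  0.0969] rect [599.8 -19.8] [169.   36.9] 81.6 zmed 0.0968
steel [240 189  34  15 149] mean [0.5365 0.01   0.0916] rect [542.7   8.9] [ 44.5 104.1] 4.7 zmed 0.0914
traywall [305 188  52  67 264] mean [ 0.4667 -0.2373  0.0312] rect [ 466.6 -233. ] [199.8 136.7] 9.8 zmed 0.0317
trayfloor [ 295  180   70   85 4356] mean [ 0.4532 -0.231   0.0005] rect [ 464.4 -237.4] [234.7 284.5] 89.6 zmed 0.0002
trayfloor [354 180  11   7  27] mean [ 0.5989 -0.3443 -0.0013] rect [ 596.2 -340.1] [33.7 20.1] 89.1 zmed -0.0007
trayfloor [360 202   5   8  16] mean [ 0.5207 -0.3482 -0.0018] rect [ 518.7 -350.1] [21.3 12. ] 42.6 zmed -0.0019
offcut [309 194  32  13 264] mean [ 0.5354 -0.2189  0.0139] rect [ 535.5 -220.2] [ 28.8 102.5] 9.8 zmed 0.0141
[[  -7   94   95  101  100   96   97   98   97   96   96  102   93  111
   106  103  109  109  109  109  109  105 1301  108  107  110  105  103
   106  105   85   56   22   25   26   28]
 [  -3   21   99   94   93   99   97  100  101   97   96   95   99  102
   107  107  106  107  103  105  106  106  109  107  107  109  107  108
   106  105   90   55   24   24   27   24]
 [   0   19   95   96   95   96   97  100   98   98   97   98   91  107
   108  110  106  106  108  106  106  108  107  106  107  108  108  104
   104  109   94   61   23   24   26   25]
 [   0   14   99   94   96   95   98  102   98   95  102   96   93   97
   107  103  109  103  105  107  107  108  108  105  107  111  109  106
   106  107  100   69   35   28   26   21]]
```

View pics/crop0.png

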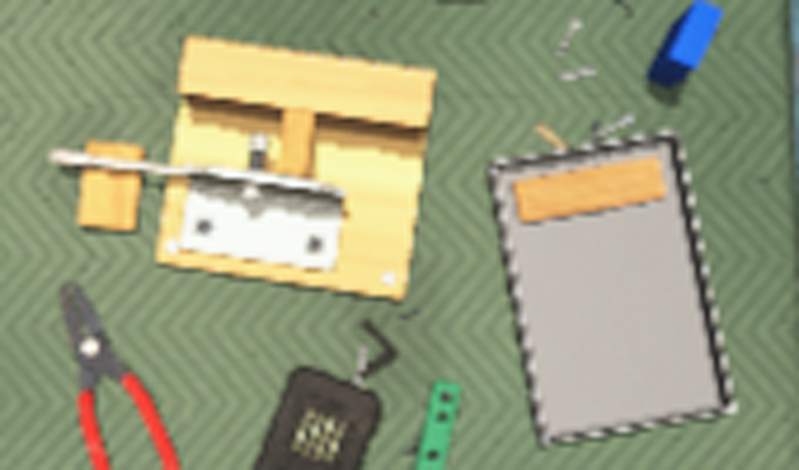

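The crop shows the block top around (298,140), the bolt head at (258,150) left of it, the rail's top corners at (190,38), (437,72), (430,128) and (178,95), and the tray with its offcut at the far end.

Run:
```python
from h import *
g=lambda u,v,z: ray("top",200+u/4.7-.4,160+v/4.7-.4,z)
c=[g(*p,.098) for p in((190,38),(437,72),(430,128),(178,95))]
print(np.round(c,4))
for a,b in((0,1),(3,2)):
    v=c[a]-c[b]; print("gap left dir deg from +y", np.degrees(np.arctan2(-v[0],v[1])), np.linalg.norm(v))
print("block",g(284,108,.108),g(316,112,.108),g(307,175,.108),g(278,170,.108))
print("head",g(258,150,.078))
print("bracket top ends",g(180,172,.09),g(342,190,.09))
f=np.load("top0.npz"); o=r.get_obs(); print(R.from_quat(o["ee_rot"][[1,2,3,0]]).as_matrix().round(3))
t=[g(*p,.034) for p in((490,165),(675,133),(737,408),(543,442))]; print(np.round(t,4),np.mean(t,0))
```

```text
[[ 0.6299  0.0603  0.098 ]
 [ 0.6068 -0.1062  0.098 ]
 [ 0.5688 -0.1013  0.098 ]
 [ 0.5909  0.068   0.098 ]]
gap left dir deg from +y -7.902629002891852 0.16816161934315296
gap left dir deg from +y -7.457301454636164 0.1707529259397965
block [ 0.5807348  -0.00352124  0.108     ] [ 0.57807121 -0.02484639  0.108     ] [ 0.53586688 -0.01892186  0.108     ] [5.39165085e-01 3.26261754e-04 1.08000000e-01]
head [0.5561221  0.01450112 0.078     ]
bracket top ends [0.53964684 0.06670014 0.09      ] [ 0.52768995 -0.04245854  0.09      ]
[[ 0.955  0.296 -0.001]
 [ 0.296 -0.955  0.001]
 [-0.    -0.001 -1.   ]]
[[ 0.5511 -0.1476  0.034 ]
 [ 0.574  -0.2778  0.034 ]
 [ 0.3826 -0.3159  0.034 ]
 [ 0.3589 -0.182   0.034 ]] [ 0.46663844 -0.23082903  0.034     ]
```

Emit:
move_arm(
  motion=[
    [1,[0,0,0],0.144],
    [1,[0,0,0],0.144],
    [1,[0,0,0],0.145],
    [1,[2.4,-5.2,0],0],
    [1,[2.4,-5.2,0],0],
    [1,[2.4,-5.2,0],0],
    [1,[2.4,-5.2,0],0],
    [1,[2.4,-5.2,0],0],
    [1,[2.4,-5.2,0],0],
    [1,[2.4,-5.2,0],0],
  ],
  newtons=60,
)

```text
time: 1.35
position: [0.4002, -0.2566, 0.2313]
ee_rot: [0.0, 0.998, -0.066, 0.0]
force: [1.3, -1.4, -0.8]
gripper_width: 0.0857
finger_force: 0.0
```

Emit:
move_arm(
  motion=[
    [1,[2.4,-5.2,0],0],
    [1,[2.4,-5.2,0],0],
    [1,[2.4,-5.2,0],0],
    [1,[2.4,-5.2,1],0],
    [1,[2.4,-5.2,2],0],
    [1,[0,0,2],0],
    [1,[0,0,0],0],
    [1,[0,0,0],0],
  ],
)

```text
time: 2.35
position: [0.5529, -0.0172, 0.1818]
ee_rot: [0.0, 0.998, -0.067, 0.0]
force: [-0.6, 0.0, -0.2]
gripper_width: 0.0853
finger_force: 0.0
```

```bash
cat >> h.py <<'E'
def rel(target):
    o=r.get_obs(); M=R.from_quat(o["ee_rot"][[1,2,3,0]]).as_matrix()
    print("t",o["time"],"pos",o["position"].round(4),"x-axis deg",np.degrees(np.arctan2(M[1,0],M[0,0])).round(2),"z",M[:,2].round(3),"F",o["force"].round(1),"w",round(o["gripper_width"],4),"ff",o["finger_force"],"shift cm",(M.T@(np.array(target)-o["position"])*100).round(2), "j7",o["qpos"][6])
E
python3 - <<'E'
from h import *
rel([.5585,-.0125,.086])
im,d=imaging.grab_frame("top"); cv2.imwrite("pics/top1.png",cv2.resize(im[130:290,180:380,::-1],None,fx=3.7,fy=3.7,interpolation=cv2.INTER_CUBIC))
im,d=imaging.grab_frame("side"); cv2.imwrite("pics/side1.png",cv2.resize(im[130:270,200:350,::-1],None,fx=4.2,fy=4.2,interpolation=cv2.INTER_CUBIC))
E
```

```text
t 2.35 pos [ 0.5529 -0.0172  0.1818] x-axis deg -7.65 z [ 0. -0. -1.] F [-0.6  0.  -0.2] w 0.0853 ff 0.0 shift cm [ 0.49 -0.55  9.58] j7 -1.8809249111254949
```

View pics/side1.png

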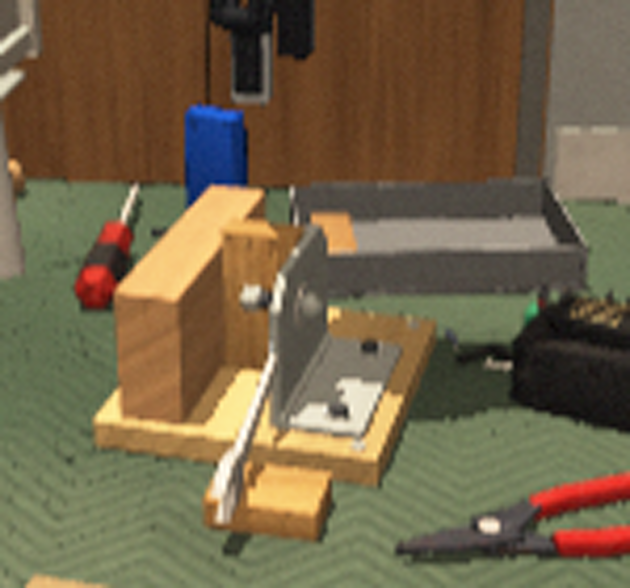

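The side crop shows the open gripper above the block (250,265), the head at (255,296) and the spanner end resting on its offcut (225,510). I descend over the block.

Emit:
move_arm(
  motion=[
    [1,[0.5,-0.5,2],0],
    [1,[0,0,3],0],
    [1,[0,0,3],0],
    [1,[0,0,1.5],0],
    [1,[0,0,0],0],
    [0,[0,0,0],0],
    [0,[0,0,0],0],
    [0,[0,0,0],0],
    [0,[0,0,0],0],
    [0,[0,0,0],0],
  ],
)

```text
time: 3.7
position: [0.559, -0.0118, 0.0869]
ee_rot: [-0.0, 0.998, -0.066, 0.001]
force: [-0.2, 0.9, 5.3]
gripper_width: 0.0188
finger_force: 58.8
```

Emit:
move_arm(
  motion=[
    [0,[0,0,0],0],
    [0,[0,0,0],0],
    [0,[0,0,0],0],
    [0,[0,0,-1],0],
    [0,[0,0,-1],0],
  ],
)

```text
time: 4.32
position: [0.5582, -0.0122, 0.1067]
ee_rot: [0.0, 0.998, -0.066, -0.0]
force: [0.4, -0.2, -1.2]
gripper_width: 0.0188
finger_force: 58.3
```

Emit:
move_arm(
  motion=[
    [0,[0,0,-4],0],
    [0,[0,0,-4],0],
    [0,[0,0,-4],0],
    [0,[-1.75,4.73,0],0],
    [0,[-1.75,4.73,0],0],
    [0,[-1.75,4.73,0],0],
    [0,[-1.75,4.73,0],0],
    [0,[-1.75,4.73,0],0],
    [0,[0,0,4],0],
    [0,[0,0,4],0],
  ],
)

```text
time: 5.58
position: [0.4404, -0.2361, 0.1464]
ee_rot: [0.0, 0.998, -0.067, 0.001]
force: [0.2, -0.2, -1.3]
gripper_width: 0.0189
finger_force: 59.4
```

Run:
```python
from h import *
rel([.440,-.2355,.074])
im,d=imaging.grab_frame("top"); cv2.imwrite("pics/top2.png",cv2.resize(im[130:290,180:380,::-1],None,fx=3.7,fy=3.7,interpolation=cv2.INTER_CUBIC))
im,d=imaging.grab_frame("side"); cv2.imwrite("pics/side2.png",cv2.resize(im[110:270,200:400,::-1],None,fx=3.7,fy=3.7,interpolation=cv2.INTER_CUBIC))
```

```text
t 5.575 pos [ 0.4404 -0.2361  0.1464] x-axis deg -7.7 z [ 0.002 -0.001 -1.   ] F [ 0.2 -0.2 -1.3] w 0.0189 ff 59.42239701747894 shift cm [-0.06 -0.06  7.24] j7 -1.3868004784181183
```

View pics/side2.png

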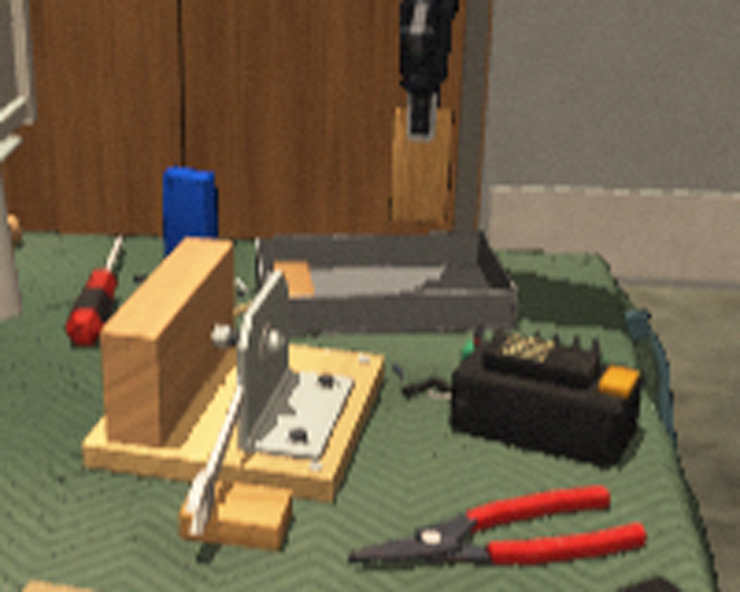

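The block is gripped upright at (422,165), over the tray, and the gap is clear. I lower, release and retreat.

Emit:
move_arm(
  motion=[
    [0,[0,0,4],0],
    [0,[0,0,2],0],
    [0,[0,0,0.8],0],
    [0,[0,0,0.5],0],
    [0,[0,0,0],0],
  ],
)

```text
time: 6.3
position: [0.4411, -0.2351, 0.0741]
ee_rot: [0.0, 0.998, -0.066, 0.0]
force: [0.1, -0.7, -1.0]
gripper_width: 0.019
finger_force: 59.4
```

Emit:
move_arm(
  motion=[
    [0.6,[0,0,0],0],
    [0.6,[0,0,0],0],
    [0.6,[0,0,0],0],
    [0.6,[0,0,0],0],
    [0.6,[0,0,-2],0],
    [0.6,[0,0,-4],0],
    [0.6,[0,0,-4],0],
    [0.6,[0,0,-4],0],
  ],
)

```text
time: 7.3
position: [0.4404, -0.2348, 0.2146]
ee_rot: [-0.0, 0.998, -0.066, -0.0]
force: [-0.2, 0.0, 0.2]
gripper_width: 0.0515
finger_force: 0.0
```

Run:
```python
from h import *
im,d=imaging.grab_frame("side"); np.savez("side3.npz",im=im,d=d); a=im[110:270,200:400,::-1]
im,d=imaging.grab_frame("top"); np.savez("top3.npz",im=im,d=d)
b=im[150:270,220:370,::-1]
A=cv2.resize(a,(500,400),interpolation=2); B=cv2.resize(b,(500,400),interpolation=2)[:, :]
# head zoom from side
Z=cv2.resize(cv2.imread("pics/side2.png")[280:380,180:320],(300,214))
A=cv2.resize(a,(400,320),interpolation=2);B=cv2.resize(b,(400,320),interpolation=2)
cv2.imwrite("pics/c3.png",np.hstack([A,B]))
rel([.562,.0135,.16])
# head from side depth: 
f=np.load("side3.npz"); P=cloud("side",f["d"])
# head seen from side2 crop at (222,335)
u0,v0=200+222/3.7,110+335/3.7; print(u0,v0)
print(P[int(v0)-3:int(v0)+4,int(u0)-3:int(u0)+4].round(3).tolist()[3], f["im"][int(v0)-4:int(v0)+5,int(u0)-5:int(u0)+6].mean(-1).round())
t=f["d"]
P=cloud("top",np.load("top3.npz")["d"]); m=(np.linalg.norm(P[...,:2]-[.562,.0135],axis=-1)<.016)&(P[...,2]>.066)&(P[...,2]<.088); print(P[m].mean(0),m.sum(),P[m].round(3))
```

```text
t 7.4 pos [ 0.4428 -0.2358  0.2176] x-axis deg -7.57 z [ 0.007 -0.003 -1.   ] F [ 1.2  0.5 -1.2] w 0.0513 ff 0.0 shift cm [  8.49 -26.3    5.76] j7 -1.3636453291342898
260.0 200.54054054054052
[[0.567, 0.024, 0.079], [0.565, 0.023, 0.078], [0.562, 0.025, 0.08], [0.56, 0.024, 0.079], [0.558, 0.024, 0.079], [0.556, 0.022, 0.079], [0.553, 0.022, 0.079]] [[ 71.  71.  69.  69.  72.  70.  72.  69.  91. 107. 116.]
 [ 71.  75.  74. 116.  95.  89.  89.  70.  90. 109. 155.]
 [ 72.  74.  62. 184. 171. 188. 190.  84.  86. 100. 189.]
 [ 75.  71. 110. 214. 215. 218. 210. 101.  93.  93. 211.]
 [ 77.  76. 166. 214. 217. 212. 159.  93.  90.  97. 225.]
 [ 72.  73. 134. 179. 174. 176. 110.  66.  69.  85. 223.]
 [ 72.  70.  77. 110. 108. 107.  73.  45.  48. 135. 218.]
 [ 76.  71.  75.  81.  91.  94.  74.  59.  69. 152. 210.]
 [ 73.  68.  70.  64.  76.  83.  89.  97. 101. 124. 163.]]
[0.55665261 0.01262836 0.0777553 ] 25 [[0.564 0.016 0.084]
 [0.564 0.013 0.078]
 [0.564 0.01  0.083]
 [0.564 0.007 0.078]
 [0.561 0.019 0.077]
 [0.561 0.016 0.082]
 [0.561 0.013 0.076]
 [0.561 0.01  0.08 ]
 [0.561 0.006 0.078]
 [0.558 0.019 0.078]
 [0.558 0.016 0.08 ]
 [0.558 0.013 0.075]
 [0.558 0.01  0.077]
 [0.559 0.007 0.071]
 [0.555 0.016 0.075]
 [0.554 0.013 0.081]
 [0.555 0.01  0.078]
 [0.555 0.007 0.074]
 [0.551 0.016 0.078]
 [0.551 0.013 0.079]
 [0.552 0.01  0.075]
 [0.548 0.019 0.076]
 [0.548 0.016 0.08 ]
 [0.548 0.013 0.077]
 [0.549 0.01  0.074]]
```

View pics/c3.png

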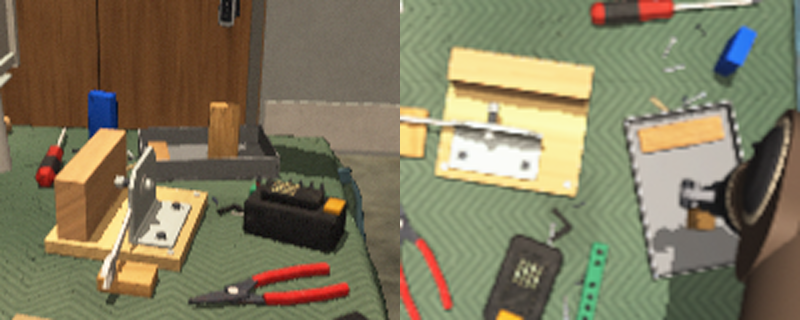

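The block stands released in the tray at (222,130) of the left half, and the head shows mid-gap. I move above the head with the fingers partly open.

Emit:
move_arm(
  motion=[
    [0.4,[1.7,-5.25,0],0],
    [0.4,[1.7,-5.25,0],0],
    [0.4,[1.7,-5.25,0],0],
    [0.4,[1.7,-5.25,0],0],
    [0.4,[1.7,-5.25,0],0],
    [0.4,[0,0,3],0],
    [0.4,[0,0,2],0],
    [0.4,[0,0,0],0],
    [0.4,[0,0,0],0],
  ],
)

```text
time: 8.52
position: [0.5597, 0.014, 0.1637]
ee_rot: [-0.0, 0.998, -0.066, 0.0]
force: [0.6, -0.1, -0.0]
gripper_width: 0.0342
finger_force: 0.0
```

```bash
cat >> h.py <<'E'
def spanner():
    # end of spanner: bright grey pixels left of bracket, in the rail frame
    im,d=imaging.grab_frame("side"); P=cloud("side",d)
    psi=np.radians(-7.6); ex=np.array([np.cos(psi),np.sin(psi),0]); ey=np.array([-np.sin(psi),np.cos(psi),0])
    o=np.array([.5605,.013,0])-.023*ex; q=P-o; X,Y,Z=q@ex,q@ey,q[...,2]
    hsv=cv2.cvtColor(im,cv2.COLOR_RGB2HSV)
    m=(hsv[...,1]<60)&(hsv[...,2]>110)&(X<.0)&(X>-.04)&(Y>.062)&(Y<.18)&(Z>.012)&(Z<.15)
    if m.sum()<20: print("spanner px",m.sum()); return im
    (vx,vy,x0,y0)=cv2.fitLine(np.stack([Y[m],Z[m]],-1).astype(np.float32),cv2.DIST_HUBER,0,.001,.001).ravel()
    print("spanner px",m.sum(),"slope rad",round(float(np.arctan(vy/vx)),3),"from-axis rad",round(float(np.arctan2(np.median(Z[m])-.074,np.median(Y[m]))),3),"Ymax",Y[m].max().round(3))
    return im
E
python3 - <<'E'
from h import *
rel([.5605,.013,.10]); im=spanner()
cv2.imwrite("pics/s4.png",cv2.resize(im[100:260,220:340,::-1],None,fx=3.7,fy=3.7,interpolation=2))
E
```

```text
t 8.525 pos [0.5597 0.014  0.1637] x-axis deg -7.58 z [ 0.  0. -1.] F [ 0.6 -0.1 -0. ] w 0.0342 ff 0.0 shift cm [0.09 0.09 6.37] j7 -1.9541138235890683
spanner px 69 slope rad -0.228 from-axis rad -0.225 Ymax 0.152
```

View pics/s4.png

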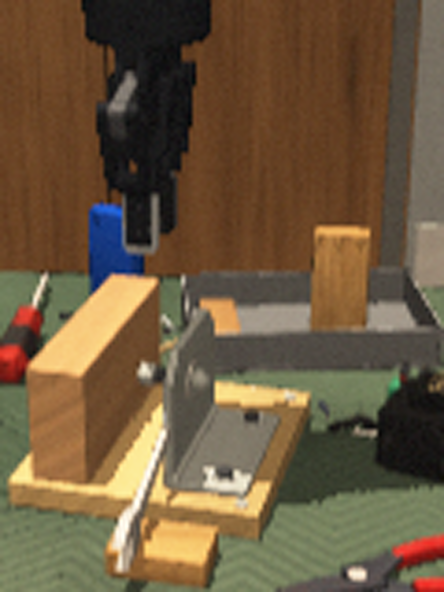

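The fingers hang centred over the head (150,372), and the spanner is still down on its offcut at (122,550). I descend astride the head.

Emit:
move_arm(
  motion=[
    [0.4,[0.1,0.1,3],0],
    [0.4,[0,0,3],0],
    [0.4,[0,0,2.4],0],
    [0.4,[0,0,2],0],
    [0.4,[0,0,0],0],
    [0.4,[0,0,0],0],
  ],
)

```text
time: 9.32
position: [0.5612, 0.0129, 0.0605]
ee_rot: [-0.0, 0.998, -0.066, 0.001]
force: [1.0, -0.1, 0.7]
gripper_width: 0.0338
finger_force: 0.0
```

Emit:
move_arm(
  motion=[
    [0.4,[0,-0.3,0],0],
    [0.4,[0,-0.3,0],0],
    [0.4,[0,-0.2,0],0],
    [0.4,[0,0,0],0],
    [0.4,[0,0,0],0],
  ],
)

```text
time: 9.95
position: [0.5613, 0.0208, 0.0593]
ee_rot: [0.0, 0.998, -0.066, -0.0]
force: [-0.7, 0.3, -0.1]
gripper_width: 0.0344
finger_force: 0.0
```

Emit:
move_arm(
  motion=[
    [0.4,[0,-0.15,0],0],
    [0.4,[0,0,0],0],
  ],
)

```text
time: 10.2
position: [0.5616, 0.0225, 0.0593]
ee_rot: [-0.0, 0.998, -0.066, -0.0]
force: [0.2, 0.7, -0.2]
gripper_width: 0.0342
finger_force: 0.0
```

Emit:
move_arm(
  motion=[
    [0.4,[0,-0.15,0],0],
    [0.4,[0,0,0],0],
  ],
)

```text
time: 10.45
position: [0.5618, 0.024, 0.0593]
ee_rot: [-0.0, 0.998, -0.066, 0.0]
force: [-0.1, -1.0, -0.2]
gripper_width: 0.034
finger_force: 0.0
```

Emit:
move_arm(
  motion=[
    [0.4,[0,-0.15,0],0],
    [0.4,[0,0,0],0],
  ],
)

```text
time: 10.7
position: [0.562, 0.0255, 0.0593]
ee_rot: [-0.0, 0.998, -0.066, 0.0]
force: [-1.0, 0.1, -0.7]
gripper_width: 0.034
finger_force: 0.0
```

Emit:
move_arm(
  motion=[
    [0.4,[0,-0.15,0],0],
    [0.4,[0,0,0],0],
  ],
)

```text
time: 10.95
position: [0.5621, 0.0262, 0.0592]
ee_rot: [0.0, 0.998, -0.066, -0.0]
force: [-0.3, -2.3, 0.5]
gripper_width: 0.0342
finger_force: 1.3
```

Emit:
move_arm(
  motion=[
    [0.4,[0,-0.2,0],0],
    [0.4,[0,0,0],0],
  ],
)

```text
time: 11.2
position: [0.5621, 0.0264, 0.0592]
ee_rot: [0.001, 0.998, -0.067, -0.0]
force: [-0.5, -7.3, 1.0]
gripper_width: 0.0341
finger_force: 3.7
```

Emit:
move_arm(
  motion=[
    [0.4,[0,-0.2,0],0],
    [0.4,[0,0,0],0],
  ],
)

```text
time: 11.45
position: [0.5622, 0.0265, 0.0591]
ee_rot: [0.002, 0.998, -0.068, -0.001]
force: [-1.1, -11.2, 3.0]
gripper_width: 0.0341
finger_force: 5.9
```

Run:
```python
from h import *
rel([.5605,.016,.055]); spanner()
```

```text
t 11.45 pos [0.5622 0.0265 0.0591] x-axis deg -7.75 z [-0.002 -0.005 -1.   ] F [ -1.1 -11.2   3. ] w 0.0341 ff 5.929202511906624 shift cm [-0.02  1.07  0.42] j7 -2.0405103919627714
spanner px 69 slope rad -0.217 from-axis rad -0.225 Ymax 0.152
```

Emit:
move_arm(
  motion=[
    [0.4,[0,-0.4,0],0],
    [0.4,[0,-0.4,0],0],
    [0.4,[0,-0.4,0],0],
    [0.4,[0,0,0],0],
  ],
)

```text
time: 12.0
position: [0.5623, 0.0273, 0.0586]
ee_rot: [0.009, 0.997, -0.071, -0.003]
force: [-4.7, -37.1, 6.4]
gripper_width: 0.0342
finger_force: 19.2
```

Emit:
move_arm(
  motion=[
    [0.4,[0,0,0.2],0],
    [0.4,[0,0,0.2],0],
    [0.4,[0,0,0],0],
  ],
)

```text
time: 12.38
position: [0.5625, 0.0274, 0.0559]
ee_rot: [0.009, 0.997, -0.072, -0.002]
force: [-8.6, -37.6, 23.8]
gripper_width: 0.0341
finger_force: 19.8
```

Run:
```python
from h import *
rel([.5605,.016,.055]); spanner()
```

```text
t 12.375 pos [0.5625 0.0274 0.0559] x-axis deg -8.22 z [-0.006 -0.017 -1.   ] F [ -8.6 -37.6  23.8] w 0.0341 ff 19.813724951818585 shift cm [-0.03  1.15  0.11] j7 -2.0636523633441897
spanner px 41 slope rad 0.155 from-axis rad 0.121 Ymax 0.156
```

Run:
```python
from h import *
im=spanner()
cv2.imwrite("pics/s5.png",cv2.resize(im[170:260,230:310,::-1],None,fx=6.6,fy=6.6,interpolation=2))
```

```text
spanner px 42 slope rad 0.14 from-axis rad 0.106 Ymax 0.156
```

View pics/s5.png

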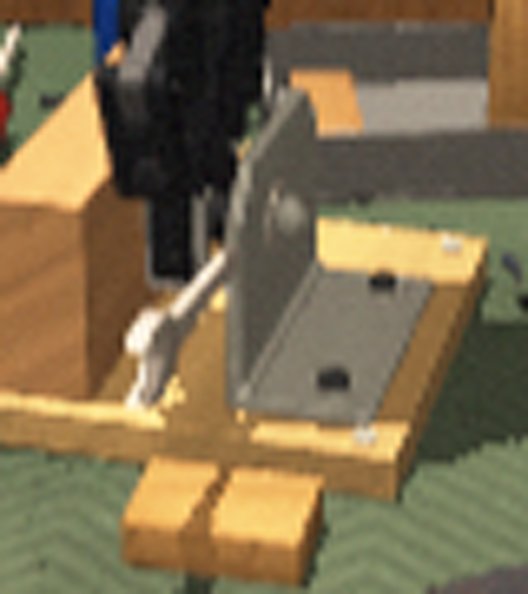

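The spanner end has risen off its offcut, with its open jaws at about (143,330) and (140,395). I cast rays to the spanner plane for the angle.

```bash
cat >> h.py <<'E'
def onplane(u,v,X=-.013):
    K,t,M,_=cam("side"); d=M@np.array([(u-K[0,2])/K[0,0],-(v-K[1,2])/K[1,1],-1])
    psi=np.radians(-7.6); ex=np.array([np.cos(psi),np.sin(psi),0]); ey=np.array([-np.sin(psi),np.cos(psi),0])
    o=np.array([.5615,.0155,0])-.023*ex; p=t+d*((o-t)@ex+X)/(d@ex); q=p-o; return np.array([q@ey,q[2]])
E
python3 - <<'E'
from h import *
for X in(-.010,-.016):
    a=lambda u,v:onplane(230+u/6.6-.4,170+v/6.6-.4,X)
    t,b,n,m=a(143,325),a(138,402),a(222,262),a(155,360)
    print(X,t,b,n,"jaw mid",(t+b)/2,"ang",np.arctan2((t+b)[1]/2-.074,(t+b)[0]/2),"before")
    c=onplane(220+122/3.7,100+505/3.7,X),onplane(220+122/3.7,100+570/3.7,X); mm=(c[0]+c[1])/2; print("start",c,np.arctan2(mm[1]-.074,mm[0]))
E
```

```text
-0.01 [0.17301349 0.11708077] [0.1796817  0.09528112] [0.08850872 0.09682599] jaw mid [0.1763476  0.10618094] ang 0.1804997418084501 before
start (array([0.16526563, 0.0737458 ]), array([0.16827866, 0.03463615])) -0.1182250730629098
-0.016 [0.19138617 0.12730146] [0.19783519 0.10621842] [0.10965927 0.10771251] jaw mid [0.19461068 0.11675994] ang 0.21628362210255928 before
start (array([0.18389301, 0.08539102]), array([0.18680699, 0.047567  ])) -0.04055500378083924
```

The grazing plane makes those rays unreliable. The depth-fit change is +0.35 rad, so the spanner is near level. I close symmetrically while shifting back, so that the right pad keeps its place, and then measure.

Emit:
move_arm(
  motion=[
    [0.34,[0,0.25,-0.05],0],
    [0.28,[0,0.25,-0.04],0],
    [0.22,[0,0.25,-0.04],0],
    [0.16,[0,0.25,-0.03],0],
    [0,[0,0,0],0],
    [0,[0,0,0],0],
    [0,[0,0,0],0],
  ],
  newtons=60,
)

```text
time: 13.35
position: [0.5609, 0.0166, 0.0577]
ee_rot: [0.009, 0.997, -0.072, -0.002]
force: [-10.6, -40.9, 23.0]
gripper_width: 0.0111
finger_force: 58.6
```

Run:
```python
from h import *
rel([.5605,.016,.055]); im=spanner(); cv2.imwrite("pics/s6.png",cv2.resize(im[170:260,230:310,::-1],None,fx=6.6,fy=6.6,interpolation=2))
```

```text
t 13.35 pos [0.5609 0.0166 0.0577] x-axis deg -8.25 z [-0.006 -0.018 -1.   ] F [-10.6 -40.9  23. ] w 0.0111 ff 58.55593626620248 shift cm [-0.03  0.06  0.27] j7 -2.045451831804206
spanner px 43 slope rad 0.109 from-axis rad 0.093 Ymax 0.155
```

Emit:
move_arm(
  motion=[
    [0,[0,0.3,-0.05],0],
    [0,[0,0.4,-0.05],0],
    [0,[0,0.4,0],0],
    [0,[0,0.2,0],0],
    [0,[0,0,0],0],
    [0,[0,0,0],0],
  ],
  newtons=100,
)

```text
time: 14.15
position: [0.5609, 0.0163, 0.058]
ee_rot: [0.002, 0.998, -0.067, -0.0]
force: [-1.6, -9.8, 3.8]
gripper_width: 0.0098
finger_force: 98.0
```

Run:
```python
from h import *
rel([.5605,.016,.055]); im=spanner(); cv2.imwrite("pics/s7.png",cv2.resize(im[170:260,230:310,::-1],None,fx=6.6,fy=6.6,interpolation=2))
```

```text
t 14.15 pos [0.5609 0.0163 0.058 ] x-axis deg -7.74 z [-0.001 -0.004 -1.   ] F [-1.6 -9.8  3.8] w 0.0098 ff 97.98179247882217 shift cm [-0.03  0.04  0.3 ] j7 -2.0222221476685207
spanner px 43 slope rad 0.1 from-axis rad 0.097 Ymax 0.155
```

View pics/s7.png

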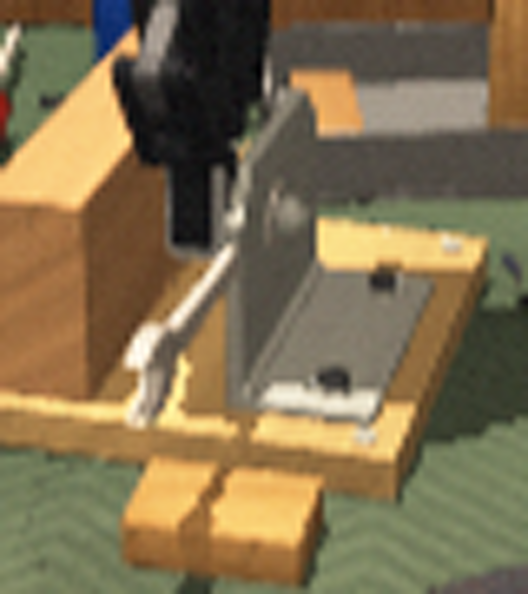

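The spanner sits slightly lower than before, with the jaws between (143,330) and (138,420); the pads are flush on the head. I do one well-conditioned check by casting rays onto the plane across the gap at the jaw's distance, and also check the block.

Run:
```python
from h import *
K,t,M,_=cam("side"); psi=np.radians(-7.6); ey=np.array([-np.sin(psi),np.cos(psi),0]); o=np.array([.561,.0163,0])
def hit(u,v,Y):
    d=M@np.array([(u-K[0,2])/K[0,0],-(v-K[1,2])/K[1,1],-1]); return (t+d*((o-t)@ey+Y)/(d@ey))
for nm,f,ox,oy,top,bot in(("now",6.6,230,170,(148,325),(140,424)),("start",3.7,220,100,(122,508),(122,570))):
    z=[hit(ox+u/f-.4,oy+v/f-.4,.143)[2] for u,v in(top,bot)]; print(nm,np.round(z,4),"mid angle",np.arctan2(np.mean(z)-.074,.143))
im,d=imaging.grab_frame("side"); P=cloud("side",d)
hsv=cv2.cvtColor(im,cv2.COLOR_RGB2HSV); m=(np.abs(P[...,0]-.44)<.06)&(np.abs(P[...,1]+.235)<.05)&(P[...,2]>.035)&(P[...,2]<.12)&(hsv[...,1]>100)
print("block",m.sum(),P[m].mean(0),P[m][:,2].max()); rel(o)
```

```text
now [0.101  0.0659] mid angle 0.0658421609008229
start [0.0592 0.0183] mid angle -0.24161295228670202
block 321 [ 0.44006823 -0.22502984  0.06772157] 0.09656061046058673
t 14.25 pos [0.5608 0.0163 0.058 ] x-axis deg -7.74 z [-0.001 -0.004 -1.   ] F [-1.6 -9.   4.5] w 0.0096 ff 97.98336281441152 shift cm [ 0.02 -0.03  5.8 ] j7 -2.022200633533921
```

Emit:
move_arm(
  motion=[
    [0,[0,0.2,0],0],
    [0,[0,0,0],0],
    [0,[0,0,0],0],
    [0,[0,0,0],0],
    [0,[0,0,0],0],
  ],
)

```text
time: 14.88
position: [0.5609, 0.0163, 0.058]
ee_rot: [0.001, 0.998, -0.067, -0.0]
force: [-0.8, -6.2, 3.9]
gripper_width: 0.0094
finger_force: 98.0
```

Run:
```python
from h import *
spanner(); rel([.561,.0163,.055]); print(r.job_done())
```

```text
spanner px 47 slope rad 0.119 from-axis rad 0.091 Ymax 0.156
t 14.925 pos [0.5609 0.0163 0.058 ] x-axis deg -7.65 z [-0.    -0.002 -1.   ] F [-1.3 -5.7  4. ] w 0.0098 ff 97.9734622919932 shift cm [ 0.01 -0.    0.3 ] j7 -2.0186736471896283
the job is handed in; nothing more can be done
None
```

I handed the job in at 14.9 s with the block standing released in the tray and the fingers gripping the bolt head across its flats at 98 N; no verdict came back, and I take the spanner as level because the pads sit flush on the flats, since my camera angles (+0.07 to +0.12 rad) read high by at least 0.06 rad.

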